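# Shut and bolt the reject box

## Task

Push the lid of the reject box shut. Then hold the spring catch bar down with one fingertip while the other fingertip pushes the bolt by its handle fully home through the keeper on the lid, and let go so that the catch springs up again and locks it. Use only fingertips: nothing is gripped, lifted or forced, and the loose things around the box stay where they are.

Things in the scene. Friction and masses are not known exactly. Their poses are not given: they have to be found in the camera images.
- reject_box: Grey steel reject box fixed to the bench, x -55..55, y -155..120, z 0..50 mm of its frame (origin at the underside). The +y part is an open pocket with a lid; the -y part is a solid deck, top 50 mm high, with the bolt (along y at x = +30 mm) and the catch bar (along y at x = -35 mm). All else on the deck is lower than z = 80 mm
- lid (a joint): Hinge of the steel lid, 110 x 119 x 4 mm: hinge line along box x at y = 116.5, z = 48 mm, free edge towards the bolt. 0 = shut (top at z = 50 mm); grows as the free edge rises (rad). Stays where it is left; closes with 2 to 4 N pressed down on its upper face at mid length. At its free edge, at x = +30 mm, stands the keeper, a bridge 31 mm high that the bolt passes under
- lid_mid (a point): Middle of the lid's upper face, 60 mm from the hinge line; moves with the lid
- bolt (a joint): Slide of the bolt along the box's +y: 0 = drawn back, 0.036 m = home at its stop, under the keeper. Stays where it is left; needs about 3 N when free. Its comb of fins (pitch 12 mm) is blocked by the catch's tooth unless the catch is down
- bolt_handle (a point): Middle of the -y face of the bolt's upright black handle (push it towards +y), z = 98 mm, at y = -89.5 mm of the box when drawn back. The handle is a paddle 26 mm wide (box x), 9 mm thick (box y), from z = 83 to 109 mm. The metalwork below and behind it is lower than z = 80 mm. Moves with the bolt
- catch (a joint): Vertical travel of the spring catch bar: 0 = up (bolt locked), 0.010 m = fully down; the bolt is free from about 0.007 m. Spring about 3 N at first, 7 N fully down. Let go, it comes up by itself if the bolt is within about 2 mm of a notch (drawn back and home are notches)
- catch_top (a point): Centre of the flat top of the catch bar, 24 mm wide (box x), 100 mm long (y -132..-32 mm of the box), z = 94 mm up, 84 mm down; may be pressed anywhere along its length, and a fingertip can slide along it. Moves with the catch
- gauge: Loose grey steel gauge block 22 x 52 x 14 mm, lying beyond the lid end of the box; origin at its underside. Bystander
- tip: Loose copper electrode tip, 16 mm across, 38 mm high, standing in front of the box on the robot's side; origin at its underside. Bystander
- tape: Loose roll of black tape, 53 x 51 x 19 mm, lying beyond the lid end of the box; origin at its underside. Bystander

How it is judged (in metres and radians):
On the way, in this order (a step that is already met when the one before it is completed fails the run):
1. the lid is shut (value of joint lid below 0.04 rad), for 0.2 s.
2. with the lid shut, the fingers hold the catch down and at the same time push the bolt, which is under way (value of joint lid below 0.04 rad and value of joint catch above 0.005 m and value of joint bolt above 0.006 m and contact force between the fingers and catch above 0.5 N and contact force between the fingers and bolt above 0.5 N), for 0.1 s.
At the end, for the whole second after the job is handed in: The lid is shut (within 0.04 rad), the bolt is home (within 3.5 mm of its stop), the catch has sprung up (within 2 mm), and the gauge block, electrode tip and tape roll are within 20 mm of where they stood (value of joint lid below 0.04 rad and value of joint bolt above 0.0325 m and value of joint catch below 0.002 m and distance of each of gauge, tip, tape from where it was at the start of the episode below 0.02 m); the robot touches nothing.
It fails at once if a loose thing beside the box is moved or lifted by more than 20 mm (distance of any of gauge, tip, tape from where it was at the start of the episode above 0.02 m).
It fails at once if the lid is lifted further open (value of joint lid above 1.1 rad).
It fails at once if the bolt is gripped or forced with more than 60 N, or lid or catch with more than 80 N (contact force between the fingers and bolt above 60 N or contact force between the fingers and lid above 80 N or contact force between the fingers and catch above 80 N).
It also fails if it takes over 43 s, if anything falls off the work surface, if the arm or the gripper's body presses on something with over 40 N, if the wrist force passes 120 N, or if a joint passes its speed limit or range.

## Robot

A 6-joint arm with a two-finger parallel gripper is mounted at the origin on a cart in front of the work surface, level with it; the furniture and walls round the work are solid. World frame = base frame: x ahead of the robot, y to its left, z up, the work surface at z = 0. Lengths are in mm, angles in degrees, forces in N, time in s.
With the tool pointing down it reaches from about 350 to 850 mm from the base axis. Payload 8.1 kg.
Tool frame: the origin (TCP) lies midway between the tips of the shut fingers; the grasp point (between the pads) lies 19 mm behind it; z points along the fingers, y is the direction in which the jaws open and shut (so a half turn about z gives the same grasp; the last joint's range is limited). The gripper opens to 85 mm and grips with 20 to 120 N. Pads are 22 mm wide; open, the fingers measure 114 mm over their backs; the gripper's body (76 mm by 85 mm) begins 54 mm behind the grasp point. The pads swing forward as they close: fully open they stand 13 mm farther back than shut.
Start: joints at [-81.44, 7.471, 85.268, -0, 87.261, -4.893], TCP at [139.609, -583.536, 231.292] pointing down, gripper open.
Joint ranges: [-169.43, 169.43], [-51.17, 129.36], [1.28, 143.12], [-76.62, 256.62], [0, 156.53], [-152.29, 152.29]. Speed limits (degrees/s): [136.94, 136.94, 159.86, 180, 180, 180].

## Interface

Orientations are given as [roll, pitch, yaw] about the fixed x, y, z axes, in that order (R = Rz(yaw) Ry(pitch) Rx(roll)).
In Python, from bench import telemetry, snapshot, camera_params, job gives the robot as it stands. The module is installed in compiled form; this text tells all that it offers.
- The arm moves only by the shell command python3 -m jog 'ROWS' [FORCE]. ROWS is JSON, a list that holds one entry, the list of rows, each a list of 7 numbers: the shift along the tool's x, y, z in units of 50 mm (1.0 is 50 mm), then the turn, a rotation vector about the tool's x, y, z in units of 2 pi rad (1.0 is 2 pi rad), then the opening, from 0 (shut) to 1 (fully open). In form: [[[dx, dy, dz, rx, ry, rz, claw], ...]]. A call has 1 to 12 rows; each row shifts and turns the commanded pose from where the row before left it, along the tool's axes as they then stand; what a row does not reach is not made up. A row lasts 1/8 s, in which the tool goes at most 62.5 mm and 10.7 degrees, less where a joint would pass 70% of its speed; a pose out of reach is approached as far as the arm can. A call with a number of a shift or a turn outside -1 to 1 is refused whole. A call with a gripper value outside its range is refused whole. The fingers move at their own pace and stop on an object; FORCE is the grip in N (left out, the last holds). Time passes only in rows, so rows that do not move let the fingers close. It gives the time, the measured TCP pose, the force and the opening at its end, in the units of the state.
- telemetry.sense(): the state, without advancing time (a new reading comes with each control period).
- snapshot(name): name is "scene" or "top"; returns (picture, depth): 480x640x3 uint8, red, green, blue; 480x640 float32, mm along the optical axis (not along the pixel's ray), 0 where there is no reading.
- camera_params(name): a dict with "K" (3x3 intrinsics, pixels), "extrinsics" (4x4, takes a point from camera to world coordinates). Camera axes: x right, y down, z forward; pixel columns grow to the right and rows downward; lengths in mm; the calibration is good to about 2 mm. A picture is of the moment at which its call begins. camera_params takes no time and is no camera call.
- job.hand_in(): hands the job in, once; it reports no verdict.
The state is a dict: "time": time; "joint_pos": joint angles; "qd": joint speeds; "joint_efforts": joint torques, N m; "tool_pos": TCP position; "tcp_rot": TCP orientation; "ft_force": force on the tool from outside, world axes, zero at the start; "wrist_torque": the same for the moment, N m; "finger_gap": finger opening in mm.
Only numpy, scipy, OpenCV 4.12 (cv2) and the standard library are available. Lean on these libraries where they do the work, as an engineer would, in place of code of your own. Each camera call takes 0.05 s, during which the arm holds its last target. There are 200 camera calls.

## Working session

There is one attempt and no reset: what is moved stays moved. The work goes in short steps, Python scripts to look and compute and a shell command to move; the robot and the scene stay as the last step left them, time stands still between calls to the robot, and variables do not carry over. Pictures are saved under pics/ and viewed, about 8 in all and at most 12, crops included, and the job is handed in when it is done.

```bash
mkdir -p pics; python3 - <<'E'
from bench import telemetry, snapshot, camera_params
import cv2, numpy as np
s=telemetry.sense(); print({k:np.round(v,2).tolist() for k,v in s.items()})
for n in("scene","top"):
    p,d=snapshot(n); cv2.imwrite(f"pics/{n}0.png",p[:,:,::-1]); np.save(f"pics/{n}0.npy",d)
    c=camera_params(n); print(n,np.round(c["K"],1).tolist(),np.round(c["extrinsics"],3).tolist())
E
```

```text
{'time': 0.0, 'joint_pos': [-81.44, 7.52, 85.33, -0.0, 87.26, -4.89], 'qd': [0.04, 0.05, 0.06, 0.05, -0.03, -0.09], 'joint_efforts': [-0.0, -56.94, -50.06, -0.0, 0.01, -0.0], 'tool_pos': [139.5, -582.98, 230.2], 'tcp_rot': [-179.89, -0.01, 13.45], 'ft_force': [-0.03, -0.32, -0.8], 'wrist_torque': [0.02, 0.01, -0.01], 'finger_gap': 85.51}
scene [[570.7, 0.0, 327.1], [0.0, 570.7, 239.9], [0.0, 0.0, 1.0]] [[-0.893, -0.353, 0.28, 228.278], [-0.451, 0.696, -0.559, 808.345], [0.002, -0.625, -0.781, 780.086], [0.0, 0.0, 0.0, 1.0]]
top [[500.0, 0.0, 332.6], [0.0, 500.0, 240.5], [0.0, 0.0, 1.0]] [[0.019, -0.993, 0.121, 353.81], [-1.0, -0.017, 0.018, 308.219], [-0.016, -0.121, -0.993, 935.976], [0.0, 0.0, 0.0, 1.0]]
```

View pics/top0.png

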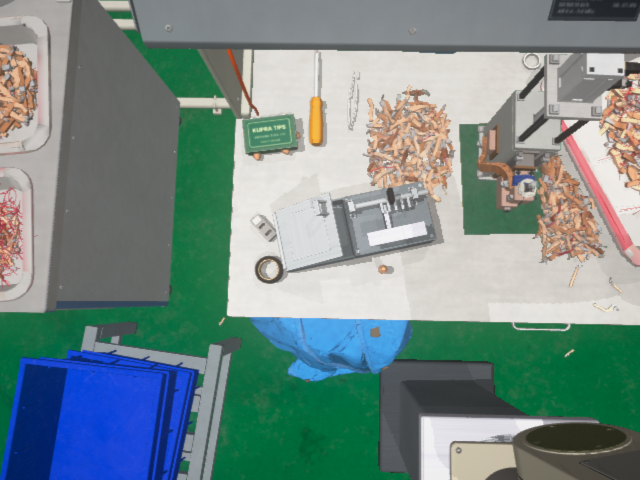

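View pics/scene0.png

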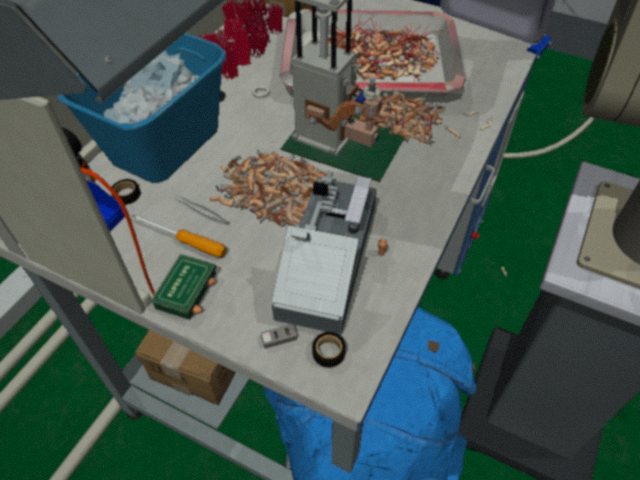

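```bash
cat > h.py <<'E'
import cv2, numpy as np
from bench import camera_params
def cloud(n,d):
    c=camera_params(n);K=c["K"];E=np.array(c["extrinsics"])
    v,u=np.mgrid[:480,:640]
    P=np.stack([(u-K[0][2])/K[0][0]*d,(v-K[1][2])/K[1][1]*d,d],-1)
    return P@E[:3,:3].T+E[:3,3]
E
python3 - <<'E'
from h import *
for n,(a,b,c,e) in dict(top=(225,450,175,290),scene=(250,400,170,370)).items():
    d=np.load(f"pics/{n}0.npy"); P=cloud(n,d); im=cv2.imread(f"pics/{n}0.png")
    cr=cv2.resize(im[c:e,a:b],None,fx=3,fy=3,interpolation=cv2.INTER_CUBIC); cv2.imwrite(f"pics/{n}crop.png",cr)
    R=np.zeros(d.shape,bool); R[c:e,a:b]=1; R&=d>0
    Z=P[...,2]
    print(n,"bench z",np.median(Z[R&(Z<20)]))
    def rect(m,name):
        k,l,st,_=cv2.connectedComponentsWithStats(m.astype(np.uint8))
        for i in range(1,k):
            if st[i,4]>60:
                q=P[l==i]; r=cv2.minAreaRect(q[:,:2].astype(np.float32)); print(name,st[i],np.round(r[0],1),np.round(r[1],1),round(r[2],1),"z",np.round(np.percentile(q[:,2],[5,50,95]),1))
    rect(R&(Z>40),"all>40"); rect(R&(Z>86)&(Z<100),"86-100"); rect(R&(Z>43)&(Z<57),"deck"); rect(R&(Z>100),">100")
    print("lidcand" ); 
E
```

```text
top bench z 0.9699071902310834
all>40 [ 273  181  163   91 9056] [489.9 287.5] [110.6 278.5] 12.9 z [ 48.7  65.2 111.1]
86-100 [303 197  27  66 747] [474.5 354. ] [109.9  27.2] 12.4 z [86.7 92.7 99.3]
86-100 [367 221  60  26 834] [470.5 215.4] [ 24.2 100.3] 13.0 z [92.5 94.9 97.3]
deck [391 181  34  15 255] [559.3 190.8] [17.6 58. ] 14.3 z [48.2 51.2 54.2]
deck [ 297  188  139   81 3245] [492.7 275.3] [110.6 253.6] 12.9 z [47.4 50.8 53.6]
deck [273 209  23  62 505] [460.4 414. ] [110.1  20.2] 14.4 z [49.1 53.  56.4]
>100 [387 187   8  17  86] [533.6 226.8] [25.2  9. ] 13.2 z [103.8 109.3 111.7]
>100 [ 313  192   30   68 1040] [479.  333.5] [109.8  31.2] 13.1 z [101.4 109.9 132.4]
lidcand
scene bench z 0.6104752905270061
all>40 [ 272  170  105  152 9770] [488.  287.8] [110.6 281.2] 13.0 z [ 48.6  72.3 109.9]
86-100 [345 176  27  47 683] [468.7 215.3] [ 23.9 102.7] 12.9 z [91.9 94.3 96.2]
86-100 [313 187  16   9  90] [531.4 230.5] [25.5  6.6] 16.9 z [87.  92.  99.1]
86-100 [ 281  241   75   33 1224] [472.8 353.2] [110.   31.1] 13.0 z [86.8 92.9 99.3]
deck [333 180  23  30 453] [516.  184.9] [40.6 68.1] 13.5 z [48.1 50.3 52.6]
deck [ 272  187  105  135 2223] [487.9 288.1] [110.5 280.5] 12.9 z [46.3 50.8 55.7]
deck [300 191  18  37 282] [547.8 239.3] [16.1 85. ] 12.6 z [47.8 50.3 52.4]
>100 [313 181  16   9 113] [532.  228.1] [24.8 10.9] 10.7 z [100.6 107.6 110.8]
>100 [ 285  225   74   32 1270] [477.3 334.2] [110.1  32.8] 14.3 z [100.7 107.4 131.7]
lidcand
```

View pics/topcrop.png

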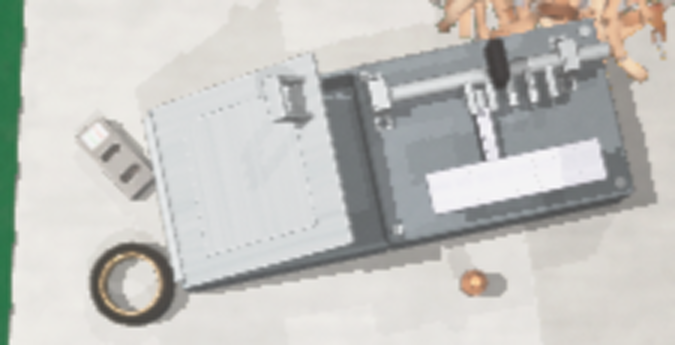

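Top crop: lid on the left, half open, with the keeper at (290,98). Black handle is at (497,65) and the white catch bar at (515,175). Gauge, tape and tip are at (115,155), (132,285) and (473,282). The box yaw is about 13°, and the sizes match (110 x 278, bar 24 x 100 at z 94, handle top z 109). Next I check for obstacles along the approach.

```bash
cat >> h.py <<'E'
A=np.radians(13.0); BX=np.array([np.cos(A),np.sin(A)]); BY=np.array([-np.sin(A),np.cos(A)])
O=np.array([489.0,287.6])+17.5*BY+np.array([-0.3,-0.6])
def w(bx,by): return O+bx*BX+by*BY
def box(x,y): q=np.array([x,y])-O; return q@BX,q@BY
def st():
    from bench import telemetry
    s=telemetry.sense(); p=s["tool_pos"]
    print("t",round(s["time"],2),"tcp",np.round(p,1),"rot",np.round(s["tcp_rot"],1),"box",np.round(box(p[0],p[1]),1),"F",np.round(s["ft_force"],1),"gap",round(s["finger_gap"],1))
    return s
def rel(target,yaw=103.):
    "remaining shift in tool axes (units) for a tool-down pose"
    s=st(); y=np.radians(s["tcp_rot"][2]); d=np.array(target)-s["tool_pos"]
    print("units",np.round([(d[0]*np.cos(y)+d[1]*np.sin(y))/50,(d[0]*np.sin(y)-d[1]*np.cos(y))/50,-d[2]/50],3),"rz",round((s["tcp_rot"][2]-yaw)/360,4))
E
python3 - <<'E'
from h import *
G={}
for n in("top","scene"):
    d=np.load(f"pics/{n}0.npy"); P=cloud(n,d)[d>0]
    for x,y,z in P:
        if 150<x<800 and -650<y<450: k=(int(x//50),int(y//50)); G[k]=max(G.get(k,0),z)
print("cols y from -650; rows x")
for i in range(3,16): print(i*50,[int(G.get((i,j),-1)) for j in range(-13,9)])
d=np.load("pics/top0.npy");P=cloud("top",d);print("beam",P[20,200],P[40,400])
for p in [(0,-110),(30,-85),(-35,-82),(-10,36)]: print(p,w(*p))
Q=cloud("top",d)[205:260,285:345].reshape(-1,3)
b=np.array([box(*q[:2]) for q in Q]); m=(abs(b[:,0]+10)<15)&(b[:,1]<112)&(Q[:,2]>54)&(b[:,1]>0)
print("lid fit",np.polyfit(116.5-b[m,1],Q[m,2],1), b[m,1].min())
s=st()
# straight plan via waypoint
pos=s["tool_pos"].copy() if hasattr(s["tool_pos"],"copy") else np.array(s["tool_pos"]); pos=np.array(pos)
yaw=s["tcp_rot"][2]
def seg(tgt,n,dy):
    global pos,yaw
    d=(np.array(tgt)-pos)/n
    for i in range(n):
        y=np.radians(yaw); r=[(d[0]*np.cos(y)+d[1]*np.sin(y))/50,(d[0]*np.sin(y)-d[1]*np.cos(y))/50,-d[2]/50,-dy/n/360]
        print(np.round(r,3).tolist()); yaw+=dy/n; 
    pos=np.array(tgt,float)
seg([370,-130,231],12,0); print()
t=w(-10,36); seg([t[0],t[1],160],12,103-yaw)
E
```

```text
cols y from -650; rows x
150 [0, 0, 0, 0, 0, 0, 0, 0, 0, 1, 1, 3, 2, 458, 454, 331, 1, 0, 0, 0, 0, 0]
200 [0, 0, 0, 0, 0, 0, 0, 0, 0, 0, 0, 0, 393, 459, 0, 0, 0, 0, 0, 0, 0, 0]
250 [0, 0, 0, 0, 0, 0, 0, 0, 0, 0, 0, 0, 0, 0, 0, 0, 0, 0, 0, 0, 0, 0]
300 [0, 85, 122, 104, 5, 3, 4, 3, 4, 11, 4, 5, 5, 5, 5, 6, 5, 6, 5, 5, 5, 5]
350 [-1, 89, 94, 4, 4, 3, 4, 3, 7, 8, 9, 5, 6, 5, 5, 5, 5, 5, 5, 5, 5, 22]
400 [-1, 74, 36, 4, 3, 4, 4, 50, 53, 52, 43, 46, 5, 5, 5, 7, 5, 95, 96, 116, 93, 60]
450 [-1, 60, 35, 3, 4, 51, 51, 51, 55, 56, 56, 57, 11, 12, 11, 56, 98, 99, 98, 137, 135, 70]
500 [-1, 45, 33, 50, 54, 54, 45, 71, 26, 55, 68, 59, 132, 179, 11, 51, 83, 112, 80, 138, 136, 71]
550 [-1, 37, 41, 53, 54, 50, 52, 66, 30, 54, 56, 55, 321, 318, 134, 30, 79, 54, 53, 5, 6, 5]
600 [-1, 4, 4, 50, 54, 50, 64, 56, 44, 24, 56, 331, 391, 493, 493, 492, 492, 491, 491, 490, 490, 503]
650 [-1, 3, 3, -1, 55, 53, 61, 61, 52, 27, 54, 54, 265, 371, 112, 36, 43, 39, 30, 18, 29, 502]
700 [-1, 2, 5, 3, 51, 59, 64, 64, 45, 31, 14, 50, 3, 5, 5, 25, 33, 34, 14, 15, 27, 29]
750 [-1, -1, 4, 4, -1, 54, 49, 68, 37, 50, 53, 
[... 456 characters left out ...]
0.001, 0.0]
[0.549, -0.645, -0.001, 0.0]
[0.549, -0.645, -0.001, 0.0]
[0.549, -0.645, -0.001, 0.0]
[0.549, -0.645, -0.001, 0.0]
[0.549, -0.645, -0.001, 0.0]
[0.549, -0.645, -0.001, 0.0]
[0.549, -0.645, -0.001, 0.0]
[0.549, -0.645, -0.001, 0.0]
[0.549, -0.645, -0.001, 0.0]
[0.549, -0.645, -0.001, 0.0]
[0.549, -0.645, -0.001, 0.0]

[0.338, -0.719, 0.118, -0.021]
[0.429, -0.669, 0.118, -0.021]
[0.512, -0.608, 0.118, -0.021]
[0.587, -0.536, 0.118, -0.021]
[0.651, -0.456, 0.118, -0.021]
[0.705, -0.367, 0.118, -0.021]
[0.747, -0.272, 0.118, -0.021]
[0.776, -0.173, 0.118, -0.021]
[0.792, -0.071, 0.118, -0.021]
[0.794, 0.032, 0.118, -0.021]
[0.783, 0.135, 0.118, -0.021]
[0.759, 0.236, 0.118, -0.021]
```

```bash
python3 -m jog '[[[0.55,-0.645,0,0,0,0,0],[0.55,-0.645,0,0,0,0,0],[0.55,-0.645,0,0,0,0,0],[0.55,-0.645,0,0,0,0,0],[0.55,-0.645,0,0,0,0,0],[0.55,-0.645,0,0,0,0,0],[0.55,-0.645,0,0,0,0,0],[0.55,-0.645,0,0,0,0,0],[0.55,-0.645,0,0,0,0,0],[0.55,-0.645,0,0,0,0,0],[0.55,-0.645,0,0,0,0,0],[0.55,-0.645,0,0,0,0,0]]]' && python3 -m jog '[[[0.338,-0.719,0.118,0,0,-0.021,0],[0.429,-0.669,0.118,0,0,-0.021,0],[0.512,-0.608,0.118,0,0,-0.021,0],[0.587,-0.536,0.118,0,0,-0.021,0],[0.651,-0.456,0.118,0,0,-0.021,0],[0.705,-0.367,0.118,0,0,-0.021,0],[0.747,-0.272,0.118,0,0,-0.021,0],[0.776,-0.173,0.118,0,0,-0.021,0],[0.792,-0.071,0.118,0,0,-0.021,0],[0.794,0.032,0.118,0,0,-0.021,0],[0.783,0.135,0.118,0,0,-0.021,0],[0.759,0.236,0.118,0,0,-0.021,0]]]'; python3 -c "
from h import *
rel([*w(-10,36),110])"
```

```text
time: 1.6
tool_pos: [370.7, -129.0, 231.0]
tcp_rot: [-180.0, 0.0, 13.4]
ft_force: [1.2, -1.1, 0.0]
finger_gap: -0.4
time: 3.1
tool_pos: [462.9, 338.6, 159.8]
tcp_rot: [-180.0, 0.0, 104.4]
ft_force: [-0.0, -0.3, 0.4]
finger_gap: -0.2
t 3.1 tcp [462.9 338.6 159.8] rot [-180.     0.   104.4] box [-13.5  38.6] F [-0.  -0.3  0.4] gap -0.2
units [-0.053  0.069  0.995] rz 0.004
```

```bash
python3 -m jog '[[[-0.05,0.05,0.3,0,0,0.004,0],[0,0,0.4,0,0,0,0],[0,0,0.3,0,0,0,0],[0,0,0.15,0,0,0,0],[0,0,0.15,0,0,0,0],[0,0,0.15,0,0,0,0],[0,0,0.15,0,0,0,0],[0,0,0.15,0,0,0,0]]]'; python3 -m jog '[[[0,0,0.12,0,0,0,0],[0,0,0.1,0,0,0,0],[0,0,0.1,0,0,0,0],[0,0,0,0,0,0,0]]]'
```

```text
time: 4.1
tool_pos: [466.3, 335.7, 72.7]
tcp_rot: [180.0, -0.0, 102.7]
ft_force: [0.5, -0.4, 0.3]
finger_gap: -0.1
time: 4.6
tool_pos: [465.8, 335.5, 56.4]
tcp_rot: [-179.9, 0.0, 102.7]
ft_force: [0.4, 0.5, -0.3]
finger_gap: -0.1
```

```bash
python3 -m jog '[[[0,0,0.06,0,0,0,0],[0,0,0.04,0,0,0,0],[0,0,0,0,0,0,0]]]'; python3 - <<'E'
from h import *
from bench import snapshot
p,d=snapshot("scene"); cv2.imwrite("pics/s1.png",cv2.resize(p[150:380,230:430,::-1],None,fx=2.5,fy=2.5))
E
```

```text
time: 4.97
tool_pos: [466.1, 335.6, 51.9]
tcp_rot: [-180.0, -0.0, 102.7]
ft_force: [0.5, -1.0, 0.9]
finger_gap: -0.2
```

View pics/s1.png

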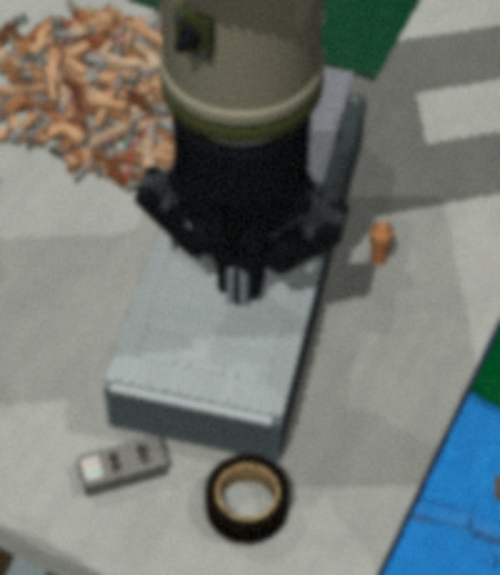

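The shut fingers at (238,285) are on the lid, which is almost flat. I press on until a reaction force shows.

```bash
python3 -m jog '[[[0,0,0.04,0,0,0,0],[0,0,0,0,0,0,0]]]';  python3 -m jog '[[[0,0,0.03,0,0,0,0],[0,0,0,0,0,0,0]]]'
```

```text
time: 5.28
tool_pos: [466.2, 335.7, 50.0]
tcp_rot: [180.0, -0.0, 102.7]
ft_force: [1.2, 0.6, 1.1]
finger_gap: 0.2
time: 5.52
tool_pos: [466.4, 335.8, 49.8]
tcp_rot: [180.0, -0.0, 102.7]
ft_force: [-4.8, -2.9, 12.6]
finger_gap: -0.2
```

```bash
python3 -m jog '[[[0,0,-0.3,0,0,0,0],[0,0,-0.7,0,0,0,0],[0,0,-0.9,0,0,0,0],[0,0,-0.3,0,0,0,0.59],[-0.7,0.04,0,0,0,0,0.59],[-0.8,0.04,0,0,0,0,0.59],[-0.8,0.04,0,0,0,0,0.59],[-0.5,0.03,0,0,0,0,0.59],[0,0,0,0,0,0,0.59],[0,0,0,0,0,0,0.59]]]'; python3 - <<'E'
from h import *
from bench import snapshot
rel([*w(-2.5,-106),120])
p,d=snapshot("scene"); cv2.imwrite("pics/s2.png",cv2.resize(p[120:350,230:430,::-1],None,fx=2.5,fy=2.5))
P=cloud("scene",d); v=(d>0); B=(P[...,:2]-O); bx=B@BX; by=B@BY
m=v&(abs(bx)<50)&(by>40)&(by<110)&(P[...,2]<100); print("lid fit",np.polyfit(116.5-by[m],P[...,2][m],1),m.sum())
E
```

```text
time: 6.78
tool_pos: [504.0, 201.2, 158.3]
tcp_rot: [-180.0, -0.0, 102.7]
ft_force: [0.5, 1.1, -0.4]
finger_gap: 50.2
t 6.78 tcp [504.  201.2 158.3] rot [-180.    -0.   102.7] box [  -4.4 -104.6] F [ 0.5  1.1 -0.4] gap 50.2
units [-0.028  0.038  0.765] rz -0.0008
lid fit [7.5005931e-03 5.0338442e+01] 2473
```

View pics/s2.png

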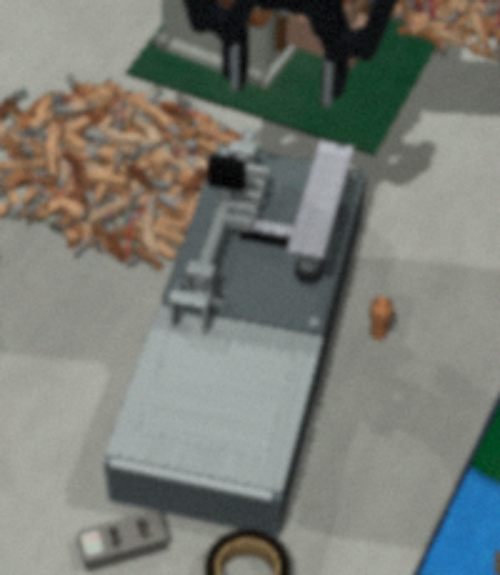

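Lid shut (fit 0.0075 rad). The two fingertips, at (235,75) and (330,90), line up with the handle (227,172) and the bar (320,195).

```bash
python3 -m jog '[[[-0.03,0.04,0.4,0,0,-0.001,0.59],[0,0,0.4,0,0,0,0.59],[0,0,0.25,0,0,0,0.59],[0,0,0.1,0,0,0,0.59],[0,0,0,0,0,0,0.59]]]'; for i in 1; do python3 -m jog '[[[0,0,0.06,0,0,0,0.59],[0,0,0.06,0,0,0,0.59],[0,0,0,0,0,0,0.59]]]'; done; python3 -c "
from h import *
from bench import snapshot
st()
p,d=snapshot('scene'); cv2.imwrite('pics/s3.png',cv2.resize(p[130:280,260:410,::-1],None,fx=4,fy=4,interpolation=cv2.INTER_CUBIC))"
```

```text
time: 7.45
tool_pos: [506.4, 199.8, 100.7]
tcp_rot: [-180.0, 0.0, 103.1]
ft_force: [-0.9, -0.6, -0.0]
finger_gap: 50.7
time: 7.82
tool_pos: [506.5, 199.6, 94.9]
tcp_rot: [-180.0, 0.0, 103.1]
ft_force: [0.4, 0.8, -0.6]
finger_gap: 50.3
t 7.83 tcp [506.5 199.6  94.9] rot [-180.     0.   103.1] box [  -2.3 -106.6] F [ 0.4  0.8 -0.6] gap 50.3
```

View pics/s3.png

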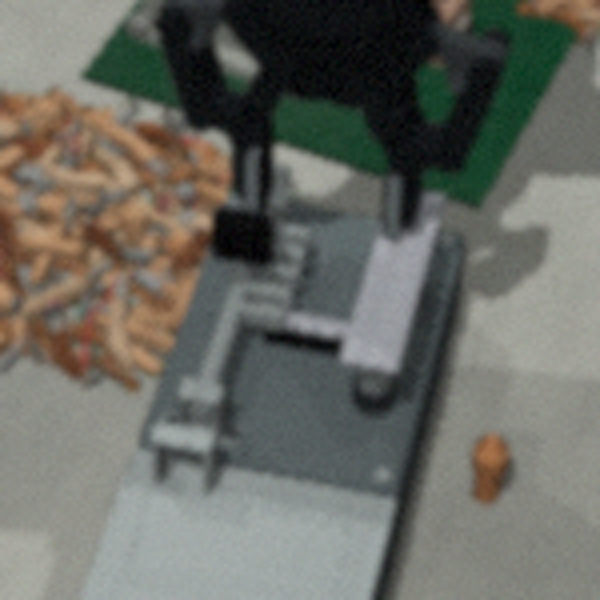

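One finger is above the bar (400,225) and the other stands behind the handle (255,195). I press down by feel.

```bash
python3 -m jog '[[[0,0,0.05,0,0,0,0.59],[0,0,0,0,0,0,0.59]]]'; python3 -m jog '[[[0,0,0.05,0,0,0,0.59],[0,0,0,0,0,0,0.59]]]'; python3 -m jog '[[[0,0,0.05,0,0,0,0.59],[0,0,0,0,0,0,0.59]]]'
```

```text
time: 8.12
tool_pos: [506.4, 199.6, 92.3]
tcp_rot: [-180.0, 0.0, 103.1]
ft_force: [0.0, -0.6, 0.6]
finger_gap: 50.3
time: 8.38
tool_pos: [506.8, 199.8, 90.2]
tcp_rot: [180.0, -0.0, 103.1]
ft_force: [0.3, -0.6, 3.3]
finger_gap: 50.6
time: 8.62
tool_pos: [506.8, 199.7, 87.6]
tcp_rot: [180.0, -0.0, 103.1]
ft_force: [0.7, -1.5, 3.5]
finger_gap: 50.2
```

```bash
python3 -m jog '[[[0,0,0.05,0,0,0,0.59],[0,0,0.04,0,0,0,0.59],[0,0,0,0,0,0,0.59]]]'; python3 -m jog '[[[0,0,0.02,0,0,0,0.59],[0,0,0,0,0,0,0.59]]]'
```

```text
time: 9.0
tool_pos: [506.8, 199.8, 83.1]
tcp_rot: [180.0, -0.0, 103.1]
ft_force: [-1.1, 0.2, 5.4]
finger_gap: 50.4
time: 9.25
tool_pos: [506.8, 199.8, 82.2]
tcp_rot: [180.0, -0.0, 103.1]
ft_force: [-1.4, 0.2, 6.6]
finger_gap: 50.7
```

```bash
python3 -m jog '[[[0.06,0,0,0,0,0,0.59],[0.06,0,0,0,0,0,0.59],[0.04,0,0,0,0,0,0.59]]]'; python3 -m jog '[[[0.04,0,0,0,0,0,0.59],[0.04,0,0,0,0,0,0.59]]]'; python3 -c "
from h import *
st()"
```

```text
time: 9.62
tool_pos: [505.5, 206.3, 82.3]
tcp_rot: [180.0, 0.1, 103.1]
ft_force: [2.1, -6.9, 6.8]
finger_gap: 50.6
time: 9.88
tool_pos: [504.6, 210.1, 82.3]
tcp_rot: [180.0, 0.1, 103.1]
ft_force: [1.1, -6.9, 6.6]
finger_gap: 50.3
t 9.88 tcp [504.6 210.1  82.3] rot [1.800e+02 1.000e-01 1.031e+02] box [ -1.8 -96.1] F [ 1.1 -6.9  6.6] gap 50.3
```

```bash
python3 -m jog '[[[0.06,0,0,0,0,0,0.59],[0.06,0,0,0,0,0,0.59],[0.06,0,0,0,0,0,0.59],[0.06,0,0,0,0,0,0.59]]]'; python3 -m jog '[[[0.06,0,0,0,0,0,0.59],[0.06,0,0,0,0,0,0.59],[0.06,0,0,0,0,0,0.59],[0.06,0,0,0,0,0,0.59]]]'; python3 -c "
from h import *
st()"
```

```text
time: 10.38
tool_pos: [502.0, 221.8, 82.3]
tcp_rot: [180.0, 0.1, 103.1]
ft_force: [1.8, -8.0, 6.6]
finger_gap: 49.9
time: 10.88
tool_pos: [499.3, 233.4, 82.3]
tcp_rot: [179.9, 0.1, 103.1]
ft_force: [1.1, -7.3, 6.7]
finger_gap: 50.4
t 10.88 tcp [499.3 233.4  82.3] rot [1.799e+02 1.000e-01 1.031e+02] box [ -1.8 -72.1] F [ 1.1 -7.3  6.7] gap 50.4
```

```bash
python3 -m jog '[[[0.05,0,0,0,0,0,0.59],[0.04,0,0,0,0,0,0.59],[0,0,0,0,0,0,0.59]]]'; python3 -m jog '[[[0.03,0,0,0,0,0,0.59],[0.02,0,0,0,0,0,0.59],[0,0,0,0,0,0,0.59]]]'; python3 -c "
from h import *
st()"
```

```text
time: 11.25
tool_pos: [498.2, 238.1, 82.3]
tcp_rot: [179.9, 0.1, 103.1]
ft_force: [1.6, -6.0, 6.6]
finger_gap: 50.7
time: 11.62
tool_pos: [497.9, 239.5, 82.3]
tcp_rot: [180.0, 0.2, 103.0]
ft_force: [2.0, -10.4, 6.6]
finger_gap: 50.6
t 11.62 tcp [497.9 239.5  82.3] rot [180.    0.2 103. ] box [ -1.7 -65.9] F [  2.  -10.4   6.6] gap 50.6
```

```bash
python3 -m jog '[[[0.02,0,0,0,0,0,0.59],[0,0,0,0,0,0,0.59]]]'; python3 -m jog '[[[0.02,0,0,0,0,0,0.59],[0,0,0,0,0,0,0.59]]]'; python3 -c "
from h import *
st()"
```

```text
time: 11.88
tool_pos: [497.9, 239.5, 82.3]
tcp_rot: [180.0, 0.3, 103.0]
ft_force: [3.1, -15.0, 7.9]
finger_gap: 50.4
time: 12.12
tool_pos: [497.8, 239.6, 82.3]
tcp_rot: [180.0, 0.4, 103.0]
ft_force: [2.2, -20.0, 8.1]
finger_gap: 50.5
t 12.12 tcp [497.8 239.6  82.3] rot [180.    0.4 103. ] box [ -1.8 -65.7] F [  2.2 -20.    8.1] gap 50.5
```

The force climbs with no further motion, so the bolt is at its stop (about 35 mm of travel seen). I back off slightly and lift away.

```bash
python3 -m jog '[[[-0.06,0,0,0,0,0,0.59],[-0.06,0,0,0,0,0,0.59],[0,0,-0.1,0,0,0,0.59],[0,0,-0.2,0,0,0,0.59],[0,0,-0.5,0,0,0,0.59],[0,0,-0.8,0,0,0,0.59],[-0.8,0,-0.4,0,0,0,0.59],[-0.9,0,0,0,0,0,0.59],[-0.9,0,0,0,0,0,0.59],[0,0,0,0,0,0,0.59]]]'; python3 - <<'E'
from h import *
from bench import snapshot
st()
p,d=snapshot("scene"); cv2.imwrite("pics/s4.png",cv2.resize(p[130:380,240:420,::-1],None,fx=2.4,fy=2.4,interpolation=cv2.INTER_CUBIC))
for n in("scene","top"):
    p,d=snapshot(n); P=cloud(n,d); v=(d>0); B=(P[...,:2]-O); bx=B@BX; by=B@BY; Z=P[...,2]
    m=v&(abs(bx)<50)&(by>40)&(by<110)&(Z<100); print(n,"lid fit",np.polyfit(116.5-by[m],Z[m],1))
    m=v&(abs(bx+35)<9)&(by>-125)&(by<-40)&(Z<110); print("catch z",np.percentile(Z[m],[10,50,90]),m.sum())
    m=v&(abs(bx-30)<18)&(by>-110)&(by<-20)&(Z>103)&(Z<114); print("handle top y",by[m].mean(),by[m].min(),by[m].max(),m.sum())
E
```

```text
time: 13.38
tool_pos: [527.2, 108.1, 181.8]
tcp_rot: [-179.9, 0.1, 102.9]
ft_force: [-0.2, 0.8, 0.4]
finger_gap: 50.2
t 13.38 tcp [527.2 108.1 181.8] rot [-1.799e+02  1.000e-01  1.029e+02] box [  -2.7 -200.4] F [-0.2  0.8  0.4] gap 50.2
scene lid fit [8.29688913e-03 5.02481796e+01]
catch z [52.51196845 93.84081915 95.86912432] 574
handle top y -47.833559501925315 -54.17913531556597 -44.034968696045716 91
top lid fit [5.87184401e-03 5.09588983e+01]
catch z [91.65007983 94.78647401 96.81300471] 580
handle top y -49.90705842273523 -54.49358214345297 -45.61971050003695 81
```

View pics/s4.png

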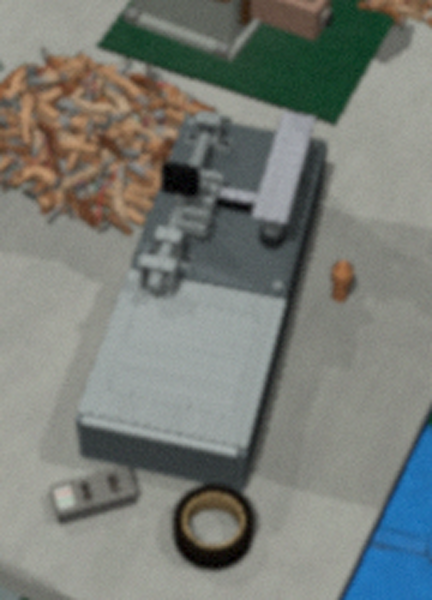

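Handle (180,177) is at its home position: y is about -49, and -49 was expected. The bar (285,165) is back up at z 94, the bolt runs through the keeper (160,262), and the loose things are in place.

```bash
python3 -c "
from bench import job
print(job.hand_in())"
```

```text
the job is handed in; nothing more can be done
None
```

I pressed the lid shut with the closed fingertips. Then I held the catch bar down about 9 mm with one fingertip while the other pushed the bolt by its handle to its stop. I backed off, lifted clear and handed the job in at about 13.5 s of the 43 s allowed; no verdict came back.

- **Lid:** the last pictures put it at 0.006–0.008 rad, against the limit of 0.04.
- **Bolt:** the top of the handle was at y = -48 to -50 mm in the two views, where -49 mm is home. While pushing, the force rose to 20 N with no further motion, which also says it was at the stop. The 2 mm spread between views is within the camera calibration.
- **Catch:** its top was back at z ≈ 94 mm in both views, which is fully up.
- **Loose things:** the gauge, tip and tape looked unmoved in the last picture. I did not measure their positions.
- **Robot:** the arm stood clear of everything, with a wrist force reading below 1 N.

No check failed.

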